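# Seat the insert and lock it with the socket key

## Task

Press the steel insert down until it is flush in its pocket. Then take the key from its holder, put it fully into the square socket of the clamp knob and turn it clockwise to the stop, so that the dog lies over the insert; finally stand the key fully home in its holder again. Turn the knob only with the key, never by pushing it or its dog with the gripper, and leave the thumb screw, ring and vee block where they are.

Things in the scene. Friction and masses are not known exactly. Their poses are not given: they have to be found in the camera images.
- nest: Fixed clamping nest: aluminium block 90 (its x) x 150 (its y) x 40 mm high with a 14 mm high screwed ear at each y end (195 mm over all). Origin at the centre of its underside, z up; it stands left or right of the middle, turned up to 0.35 rad.
- pocket_mouth (a point): Centre of the mouth of the nest's square pocket, at the level of the block's top face (40 mm up), 35 mm along the nest's +y. Pocket 46 x 46 mm, 22 mm deep. A stiff lift pad in it holds the insert 8 mm proud; it yields under a steady push of about 8 N and stays down.
- insert: Loose dark steel insert, 44 x 44 x 22 mm, upright in the pocket and started 14 mm deep. Origin at the centre of its underside, z up.
- insert_top (a point): Centre of the insert's flat top face. Flush means level with the pocket mouth; the dog can only pass over it when it is pressed down.
- socket_mouth (a point): Centre of the mouth of the square socket in the top of the captive clamp knob, on the knob's vertical axis, 30 mm above the block's top face and 30 mm along the nest's -y. Socket 16 x 16 mm, 25 mm deep, its sides parallel to this frame's x and y; x points along the dog. The knob head is 36 mm across, 28 mm high. The frame turns with the knob.
- knob (a joint): Knob angle in rad, growing clockwise seen from above: starts at 0 to 0.25 with the dog swung aside, 1.3 at its stop with the dog over the insert (pointing along the nest's +y). The flat dog is 18 mm wide, 8 mm thick, reaches 54 mm from the axis, 2.5 mm above the block's face. It stays where it is left; turning takes about 0.12 N m.
- holder: Fixed grey key holder, 75 x 75 x 40 mm with four short steel studs (9 mm high) near its corners. Origin at the centre of its underside.
- holder_mouth (a point): Centre of the mouth of the holder's round hole, 24 mm across, 30 mm deep, at the level of its top face (40 mm up).
- key: Loose socket key, 85 mm tall, upright with its tip down in the holder's hole. From its tip up: cone 6 mm, square 14 x 14 mm for 17 mm, round collar 30 mm across and 5 mm thick, shank 16 mm across for 24 mm, flat black handle 36 (key x) x 14 (key y) x 36 mm high. Origin at the point of the tip, z up; the square's sides are parallel to key x and y.
- key_collar (a point): Centre of the underside of the key's collar, 22 mm above the tip. The collar rests on the holder's top face when the key is home there, and on the knob's top face when the key is fully in the socket.
- key_grip (a point): Centre of the key's flat handle, 67 mm above the tip: grip it here across its 14 mm thickness (key y).
- screw: Bystander: small light grey thumb screw standing on its head, 30 mm across, 29 mm high, origin at its underside.
- ring: Bystander: plain grey ring, 62 mm across, 46 mm high, on the bench, origin at its underside.
- vee: Bystander: grey vee block, 50 x 50 x 34 mm, in the middle of the bench, origin at its underside.
Mind the look-alikes: they are no part of the job. What is shaped like the insert but red is not meant.

How it is judged:
On the way, in this order (a step that is already met when the one before it is completed fails the run):
1. the insert is pressed flush in its pocket (within 2 mm) while the dog is still aside (z of insert_top in the frame of nest below 0.042 m and angle between insert's own z axis and vertical below 0.05 rad and horizontal distance between insert_top and pocket_mouth below 0.005 m and value of joint knob below 0.5 rad), for 0.2 s.
2. the key is fully in the knob's socket (collar within 4 mm of the knob's top), the dog still aside (horizontal distance between key_collar and socket_mouth below 0.004 m and z of key_collar in the frame of socket_mouth below 0.004 m and angle between key's own z axis and vertical below 0.12 rad and value of joint knob below 0.6 rad), for 0.1 s.
3. the knob is turned to within 0.15 rad of its stop with the key in its socket (horizontal distance between key_collar and socket_mouth below 0.004 m and z of key_collar in the frame of socket_mouth below 0.004 m and angle between key's own z axis and vertical below 0.12 rad and value of joint knob above 1.15 rad), for 0.1 s.
At the end, for the whole second after the job is handed in: Insert flush (top under 2 mm above the block's face, tilt under 0.05 rad, within 5 mm of the pocket's centre); knob within 0.15 rad of its stop at 1.3; key at rest in its holder (collar within 3 mm of the holder's top and 7 mm of the hole's centre, tilt under 0.1 rad) (z of insert_top in the frame of nest below 0.042 m and angle between insert's own z axis and vertical below 0.05 rad and horizontal distance between insert_top and pocket_mouth below 0.005 m and value of joint knob above 1.15 rad and horizontal distance between key_collar and holder_mouth below 0.007 m and z of key_collar in the frame of holder_mouth below 0.003 m and angle between key's own z axis and vertical below 0.1 rad and linear speed of each of key, insert below 0.02 m/s); the robot touches nothing.
It fails at once if the gripper's fingers push the knob or its dog (over 4 N) (contact force between the fingers and knob above 4 N).
It fails at once if the thumb screw, ring or vee block is moved by more than 20 mm (distance of any of screw, ring, vee from where it was at the start of the episode above 0.02 m).
It also fails if it takes over 61 s, if anything falls off the work surface, if the arm or the gripper's body presses on something with over 40 N, if the wrist force passes 120 N, or if a joint passes its speed limit or range.

## Robot

A 6-joint arm with a two-finger parallel gripper is mounted at the origin on a cart in front of the work surface, level with it; the furniture and walls round the work are solid. World frame = base frame: x ahead of the robot, y to its left, z up, the work surface at z = 0. Lengths are in m, angles in rad, forces in N, time in s.
With the tool pointing down it reaches from about 0.325 to 0.85 m from the base axis. Payload 4.4 kg.
Tool frame: the origin (TCP) lies between the finger pads; the fingertips stand 8 mm ahead of it and the grasp point (between the pads) lies 11 mm behind it; z points along the fingers, y is the line along which they close (so a half turn about z gives the same grasp; the last joint's range is limited). The gripper opens to 94 mm and grips with 3 to 60 N. Pads are 16 mm wide; open, the fingers measure 119 mm over their backs; the gripper's body (75 mm by 177 mm) begins 78 mm behind the grasp point.
Start: joints at [-1.454, 0.207, 1.542, -0, 1.393, -0.15], TCP at [0.152, -0.555, 0.213] pointing down, gripper open.
Joint ranges: [-2.73, 2.73], [-0.86, 2.22], [0.23, 2.46], [-1.11, 4.25], [0.08, 2.63], [-2.82, 2.82]. Speed limits (rad/s): [2.79, 2.79, 3.14, 3.14, 3.14, 3.14].

## Interface

Orientations are given as a unit quaternion [w, x, y, z].
In Python, from rig import bot, eyes, order gives the robot as it stands.
- The arm moves only by the shell command python3 -m pendant 'ROWS' [OPENING] [FORCE]. ROWS is JSON, a list of rows, each a list of 6 numbers: the shift along the tool's x, y, z as a fraction of full scale, then the turn, a rotation vector about the tool's x, y, z as a fraction of full scale. In form: [[dx, dy, dz, ax, ay, az], ...]. A call has exactly 10 rows; each row is the pose to reach, as a shift and turn from the pose commanded when the call began, along the tool's axes at that moment; what a row does not reach only later rows make up. Full scale, the value 1, is 400 mm for a shift and pi/2 rad for a turn. A row lasts 1/8 s, in which the tool goes at most 62.5 mm and 10.7 degrees, less where a joint would pass 70% of its speed; a pose out of reach is approached as far as the arm can. A call with a number of a shift or a turn outside -1 to 1 is refused whole. A call with a gripper value outside its range is refused whole. OPENING is the opening, from -1 (shut) to 1 (fully open), set as the call begins (- or left out, the last holds). The fingers move at their own pace and stop on an object; FORCE is the grip in N (left out, the last holds). Time passes only in rows, so rows that repeat a pose let the fingers close, or fill a call up. It gives the time, the measured TCP pose, the force, the opening and the grip force at its end, in the units of the state.
- bot.state(): the state, without advancing time (a new reading comes with each control period).
- eyes.capture(name): name is "side" or "top"; returns (picture, depth): 384x512x3 uint8, blue, green, red; 384x512 float32, m along the optical axis (not along the pixel's ray), 0 where there is no reading.
- eyes.calibration(name): a dict with "mtx" (3x3 intrinsics, pixels), "k1" (the pictures are not rectified: a ray, as slopes to the right and down, at radius r is drawn at 1 + k1 r^2 times it, then the intrinsics apply), "origin" and "attitude" of the camera in the world. Camera axes: x right, y down, z forward; pixel columns grow to the right and rows downward; lengths in m; the calibration is good to about 2 mm. A picture is of the moment at which its call begins. calibration takes no time and is no camera call.
- order.sign_off(): hands the job in; it is judged then, once.
The state is a dict: "t": time; "qpos": joint angles; "joint_vel": joint speeds; "effort": joint torques, N m; "position": TCP position; "tcp_rot": TCP orientation; "ft_force": force on the tool from outside, world axes, zero at the start; "torque": the same for the moment, N m; "grip_width": opening from 0.0 (shut) to 1.0 (fully open); "grip_force": force on a finger pad.
Only numpy, scipy, OpenCV 4.12 (cv2) and the standard library are available. Lean on these libraries where they do the work, as an engineer would, in place of code of your own. Each camera call takes 0.05 s, during which the arm holds its last target. There are 200 camera calls.

## Working session

There is one attempt and no reset: what is moved stays moved. The work goes in short steps, Python scripts to look and compute and a shell command to move; the robot and the scene stay as the last step left them, time stands still between calls to the robot, and variables do not carry over. Pictures are saved under pics/ and viewed, at most 10 in all, crops included, and the job is handed in when it is done.

```bash
mkdir -p pics; ls
cat > h.py <<'E'
import numpy as np, cv2, json
from rig import bot, eyes, order
from scipy.spatial.transform import Rotation as R
def cal(n):
    c=eyes.calibration(n); a=np.array(c["attitude"],float)
    M=a if a.shape==(3,3) else R.from_quat(np.r_[a[1:],a[0]]).as_matrix()
    return np.array(c["mtx"]),c["k1"],np.array(c["origin"]),M
def slopes(n,px):
    K,k1,o,M=cal(n); d=np.linalg.inv(K)@[px[0],px[1],1]; s=d[:2].copy()
    for _ in range(20): s=d[:2]/(1+k1*(s@s))
    return s
def ray(n,px):
    K,k1,o,M=cal(n); return o,M@np.r_[slopes(n,px),1]
def atz(n,px,z):
    o,d=ray(n,px); return o+d*(z-o[2])/d[2]
def proj(n,P):
    K,k1,o,M=cal(n); c=M.T@(np.array(P)-o); s=c[:2]/c[2]; s=s*(1+k1*(s@s)); return (K@np.r_[s,1])[:2]
E
python3 - <<'E'
from h import *
for n in("side","top"):
    p,d=eyes.capture(n); cv2.imwrite(f"pics/{n}0.png",p); np.save(f"pics/{n}0.npy",d); print(n,eyes.calibration(n),d.min(),d.max())
print(bot.state())
E
```

```text
pics
side {'mtx': array([[496.85623135,   0.        , 262.44840882],
       [  0.        , 496.85623135, 191.80973957],
       [  0.        ,   0.        ,   1.        ]]), 'k1': -0.09407684359233444, 'origin': array([ 0.37695139, -0.74574931,  0.67133429]), 'attitude': array([-0.43037462,  0.89674748, -0.0931409 ,  0.04411826])} 0.0 3.9992976
top {'mtx': array([[394.94299298,   0.        , 261.28657042],
       [  0.        , 394.94299298, 186.86971532],
       [  0.        ,   0.        ,   1.        ]]), 'k1': -0.04149357372283371, 'origin': array([ 0.33248483, -0.00899626,  0.91928698]), 'attitude': array([ 0.07127311, -0.69775015,  0.70885829, -0.0747315 ])} 0.0 1.8632201
{'t': 0.1, 'qpos': array([-1.45451120e+00,  2.07326560e-01,  1.54278756e+00, -5.44399464e-05,
        1.39348321e+00, -1.50495987e-01]), 'joint_vel': array([ 0.00010865, -0.00175934, -0.0035761 , -0.0016528 , -0.00023638,
       -0.001458  ]), 'effort': array([ 7.14744856e-04, -3.71858633e+01, -2.82294810e+01,  7.01196212e-02,
        3.12318653e-02, -5.29855686e-05]), 'position': array([ 0.15147757, -0.55396195,  0.21242273]), 'tcp_rot': array([-1.00265286e-03,  9.91115523e-01,  1.33000057e-01, -9.63980871e-06]), 'ft_force': array([ 0.57319276, -0.66425972,  0.09262452]), 'torque': array([ 0.03231624,  0.06218856, -0.00169588]), 'grip_force': 0.0, 'grip_width': 0.996662819220887}
```

View pics/top0.png

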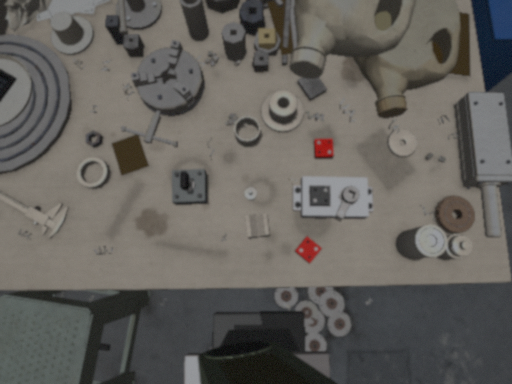

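View pics/side0.png

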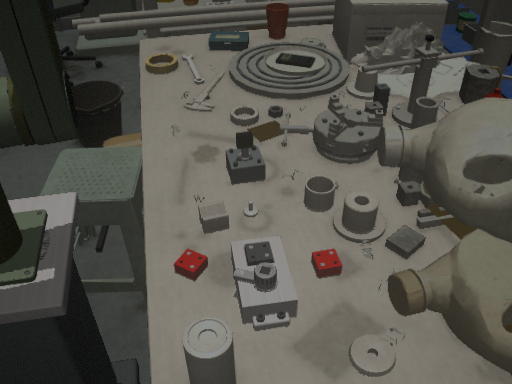

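Top: the nest is at about (333,197) with the insert at (320,195) and the knob at (350,194). The holder with the key is at (190,186), the vee at (258,225), the screw at (250,193), and red decoys at (323,148) and (308,249). Side: the nest is at (263,275) and the holder at (245,162). Next I'll enlarge both.

Run:
```python
from h import *
# average some frames for noise
def crop(im,x,y,w,h,f): return cv2.resize(im[y:y+h,x:x+w],None,fx=f,fy=f,interpolation=cv2.INTER_CUBIC)
t=cv2.imread("pics/top0.png");s=cv2.imread("pics/side0.png")
A=np.hstack([crop(t,288,165,90,64,5),crop(t,165,160,50,64,5)])   # 700x320
B=np.hstack([crop(s,225,228,80,100,4),crop(s,215,122,60,70,4)[:, :] if 0 else cv2.copyMakeBorder(crop(s,215,122,60,70,5),0,50,0,0,cv2.BORDER_CONSTANT)])
A=cv2.convertScaleAbs(A,alpha=1.5);B=cv2.convertScaleAbs(B,alpha=1.5)
cv2.imwrite("pics/topc.png",A);cv2.imwrite("pics/sidec.png",B);print(A.shape,B.shape)
d=np.load("pics/top0.npy")
K,k1,o,M=cal("top")
def pt(n,d,u,v):
    K,k1,o,M=cal(n); return o+M@(np.r_[slopes(n,(u,v)),1]*d[v,u])
for nm,(u,v) in dict(insert=(320,195),knobtop=(355,188),nestface=(335,210),holder=(200,195),key=(186,180),bench=(260,280-20)).items(): print(nm,pt("top",d,u,v).round(4))
```

```text
(320, 700, 3) (400, 620, 3)
insert [ 0.4944 -0.1463  0.0489]
knobtop [ 0.5047 -0.2207  0.0712]
nestface [ 0.461  -0.1798  0.0409]
holder [0.4984 0.1229 0.0498]
key [0.5215 0.1454 0.1012]
bench [ 0.3541 -0.0094 -0.0009]
```

View pics/topc.png

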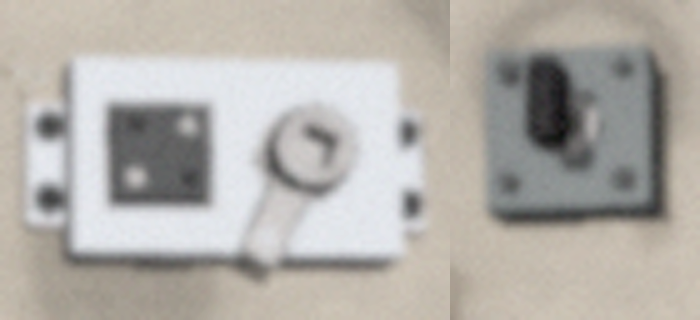

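View pics/sidec.png

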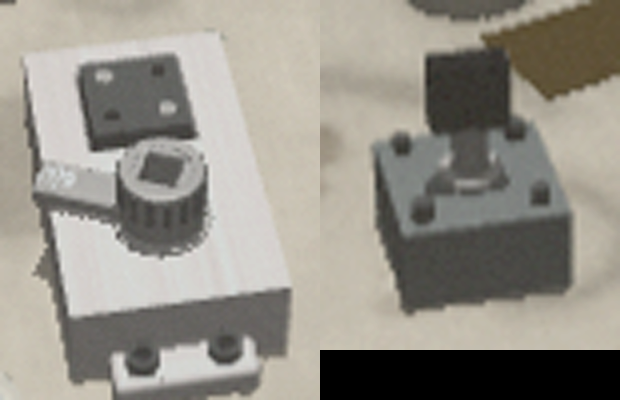

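Top crop: the block's top corners are at (70,57), (400,63), (403,255) and (70,250), the insert spans (108..211, 103..205), and the knob top centre is at (314,143) with the dog's end at (258,265). The key handle's top is near (548,100). Side crop: the knob top and socket are at (161,166), the insert corners at (80,70), (177,55), (197,132) and (92,148), and the handle spans (425..510, 50..130).

```bash
cat >> h.py <<'E'
def tri(pt,ps):
    o1,d1=ray("top",pt);o2,d2=ray("side",ps)
    A=np.c_[d1,-d2]; s=np.linalg.lstsq(A,o2-o1,rcond=None)[0]
    a,b=o1+d1*s[0],o2+d2*s[1]; return (a+b)/2,np.linalg.norm(a-b)
E
cat > m.py <<'E'
from h import *
from scipy.optimize import least_squares
T=lambda c,x0=288,y0=165,f=5,cx=0:(x0+(c[0]-cx+.5)/f-.5,y0+(c[1]+.5)/f-.5)
TH=lambda c:T(c,165,160,5,450)
S=lambda c:T(c,225,228,4)
SH=lambda c:T(c,215,122,5,320)
# nest corners order (-x+y),( +x+y),(+x,-y),(-x,-y)
top=[T(c) for c in[(70,250),(70,57),(400,63),(403,255)]]
sid=[S(c) for c in[(25,57),(220,35),(290,290),(70,318)]]
it=[T(c) for c in[(108,205),(108,103),(212,103),(210,206)]]
isd=[S(c) for c in[(80,70),(177,55),(197,132),(92,148)]]
for a,b in zip(top,sid): p,e=tri(a,b); print("corner",p.round(4),round(e,4))
for a,b in zip(it,isd): p,e=tri(a,b); print("insert",p.round(4),round(e,4))
L=[(-.045,.075,.04),(.045,.075,.04),(.045,-.075,.04),(-.045,-.075,.04)]
LI=[(-.022,.057,.048),(.022,.057,.048),(.022,.013,.048),(-.022,.013,.048)]
def W(q,l): c,s=np.cos(q[2]),np.sin(q[2]); return np.array([q[0]+c*l[0]-s*l[1],q[1]+s*l[0]+c*l[1],l[2]])
def fit(sel):
    def f(q):
        r=[]
        for n,A,B in sel:
            for l,p in zip(A,B): r+=list(proj(n,W(q,l))-p)
        return r
    r=least_squares(f,[.5,-.18,0]); return r.x,np.abs(r.fun).max()
for nm,sel in dict(top=[("top",L+LI,top+it)],side=[("side",L+LI,sid+isd)],both=[("top",L+LI,top+it),("side",L+LI,sid+isd)]).items():
    q,e=fit(sel); print(nm,q.round(4),round(e,2),"socket",W(q,(0,-.03,.07)).round(4),"ins",W(q,(0,.035,.048)).round(4))
p,e=tri(T((314,143)),S((161,166))); print("knob tri",p.round(4),e.round(4))
D0=atz("top",T((258,266)),.0505); k=W(q,(0,-.03,.05)); v=D0-k
print("dog len",np.hypot(*v[:2]),"world ang",np.arctan2(v[1],v[0]),"knob ang",1.3-((q[2]+np.pi/2-np.arctan2(v[1],v[0]))%(2*np.pi)-2*np.pi*0), (q[2]+np.pi/2-np.arctan2(v[1],v[0])))
# holder
ht=[TH(c) for c in[(508,72),(624,66),(508,182),(624,176)]]; hs=[SH(c) for c in[(401,140),(424,207),(516,125),(541,190)]]
# depth clouds
for n in("top","side"):
    K,k1,o,M=cal(n); acc=[]
    for i in range(4):
        d=eyes.capture(n)[1]; v,u=np.mgrid[0:384,0:512]; m=d>0
        s=cv2.undistortPoints(np.c_[u[m],v[m]].astype(np.float64)[:,None],K,np.array([k1,0,0,0,0.]))[:,0]
        acc.append(o+(np.c_[s,np.ones(len(s))]*d[m][:,None])@M.T)
    P=np.vstack(acc)
    b=lambda x0,x1,y0,y1,z0,z1:P[(P[:,0]>x0)&(P[:,0]<x1)&(P[:,1]>y0)&(P[:,1]<y1)&(P[:,2]>z0)&(P[:,2]<z1)]
    def rep(nm,Q):
        if len(Q)<8: print(n,nm,len(Q));return
        r=cv2.minAreaRect((Q[:,:2]*1000).astype(np.float32)); print(n,nm,len(Q),"mean",Q.mean(0).round(4),"rect",np.round(r[0],1),np.round(r[1],1),round(r[2],1),"zmed",np.median(Q[:,2]).round(4))
    rep("handle",b(.45,.58,.08,.2,.07,.12)); rep("handletop",b(.45,.58,.08,.2,.096,.12)); rep("holdertop",b(.44,.58,.08,.2,.034,.046))
    rep("knobtop",b(.45,.54,-.25,-.17,.065,.08)); rep("insert",b(.44,.54,-.18,-.10,.045,.055))
E
python3 m.py
```

```text
corner [ 0.4522 -0.1043  0.0394] 0.0002
corner [ 0.5417 -0.1077  0.0386] 0.0008
corner [ 0.5353 -0.2589  0.0409] 0.0007
corner [ 0.4468 -0.2542  0.0404] 0.0007
insert [ 0.4731 -0.1217  0.0434] 0.0029
insert [ 0.5182 -0.1234  0.0456] 0.0004
insert [ 0.5171 -0.1706  0.0451] 0.0005
insert [ 0.471  -0.1679  0.0421] 0.0008
top [ 0.4932 -0.1808 -0.0338] 1.03 socket [ 0.4922 -0.2108  0.07  ] ins [ 0.4944 -0.1458  0.048 ]
side [ 0.4936 -0.1829 -0.0403] 1.91 socket [ 0.4924 -0.2129  0.07  ] ins [ 0.495  -0.1479  0.048 ]
both [ 0.4935 -0.1818 -0.0377] 2.33 socket [ 0.4924 -0.2118  0.07  ] ins [ 0.4948 -0.1469  0.048 ]
knob tri [ 0.4929 -0.2098  0.0711] 0.0007
dog len 0.056432489098250695 world ang 2.6729304891788592 knob ang -3.8433995620497274 -1.139785745129859
top handle 643 mean [0.5225 0.1501 0.0979] rect [524.  151.1] [35.4 15. ] 1.1 zmed 0.102
top handletop 467 mean [0.5238 0.1514 0.1027] rect [524.1 151.1] [35.4 15. ] 1.1 zmed 0.1029
top holdertop 3365 mean [0.5215 0.1498 0.0406] rect [525.  151.7] [76.4 75.8] 1.4 zmed 0.0406
top knobtop 685 mean [ 0.4926 -0.2114  0.0699] rect [ 492.  -212.1] [36.  36.7] 0.3 zmed 0.07
top insert 1463 mean [ 0.4949 -0.146   0.0487] rect [ 497.  -141.8] [69.3 65. ] 4.3 zmed 0.0488
side handle 1097 mean [0.523  0.1474 0.0912] rect [523.9 151.1] [19.4 36.5] 89.7 zmed 0.0918
side handletop 437 mean [0.5235 0.1489 0.1026] rect [523.9 151.4] [19.3 36. ] 86.6 zmed 0.1033
side holdertop 2414 mean [0.5227 0.1423 0.0416] rect [524.  151.5] [75.9 80.3] 1.6 zmed 0.0421
side knobtop 1184 mean [ 0.492  -0.2132  0.07  ] rect [ 492.2 -212.4] [39.1 35.9] 77.4 zmed 0.0704
side insert 1981 mean [ 0.4943 -0.1484  0.0494] rect [ 494.6 -157.6] [77.5 64. ] 65.4 zmed 0.0496
```

```bash
cat > m2.py <<'E'
from h import *
K,k1,o,M=cal("top"); acc=[]
for i in range(6):
    d=eyes.capture("top")[1]; v,u=np.mgrid[0:384,0:512]; m=d>0
    s=cv2.undistortPoints(np.c_[u[m],v[m]].astype(float)[:,None],K,np.array([k1,0,0,0,0.]))[:,0]
    acc.append(o+(np.c_[s,np.ones(len(s))]*d[m][:,None])@M.T)
P=np.vstack(acc)
k=np.array([.4922,-.212]); r=P[:,:2]-k; rr=np.hypot(*r.T)
Q=P[(rr>.026)&(rr<.06)&(P[:,2]>.0465)&(P[:,2]<.058)&(P[:,1]<-.1735)]
a=np.arctan2(Q[:,1]-k[1],Q[:,0]-k[0]); print(len(Q),np.median(a),a.mean(),a.std(),np.percentile(a,[5,95]))
g=Q[:,:2]-k; w=np.linalg.svd(g-g.mean(0))[2][0]; print("axis",np.arctan2(w[1],w[0])%np.pi)
# obstacles along the way
def corr(a,b,hw):
    a,b=np.array(a),np.array(b); L=np.linalg.norm(b-a); t=(P[:,:2]-a)@(b-a)/L; n=np.abs((P[:,:2]-a)@np.array([-(b-a)[1],(b-a)[0]])/L)
    m=(n<hw)&(t>0.1)&(t<L+.05); X=P[m]; i=np.argsort(X[:,2])[-400:]; print(X[i].max(0).round(3),X[i].min(0).round(3))
corr((.152,-.554),(.495,-.147),.12); corr((.495,-.147),(.524,.151),.12)
print(bot.state()["t"])
E
python3 m2.py
```

```text
616 2.634822122313408 2.6357526228208163 0.1454392735849081 [2.39594444 2.86144191]
axis 2.6906422688533347
[ 0.415 -0.324  0.129] [ 0.352 -0.386  0.125]
[0.541 0.158 0.107] [0.508 0.145 0.103]
0.8
```

```bash
cat >> h.py <<'E'
def go(x,y,z,yaw):
    "print shift/turn fractions from the measured pose to tool-down pose (yaw = world heading of tool x)"
    s=bot.state(); q=np.array(s["tcp_rot"]); A=R.from_quat(np.r_[q[1:],q[0]]); p=np.array(s["position"])
    B=R.from_euler("z",yaw)*R.from_euler("x",np.pi)
    X=A.as_matrix()[:,0]
    print("at",p.round(4),"yaw",round(np.arctan2(X[1],X[0]),4),"q6",s["qpos"][5].round(3),"->",(A.inv().apply(np.array([x,y,z])-p)/.4).round(4),((A.inv()*B).as_rotvec()/(np.pi/2)).round(4),"F",np.round(s["ft_force"],1),"t",s["t"])
E
python3 -c "
from h import *
go(.495,-.1468,.20,.267)"
python3 -m pendant '[[0.1,0.05,0,0,0,-0.1],[0.2,0.1,0,0,0,-0.2],[0.3,0.1,0,0,0,-0.3],[0.45,-0.1,0,0,0,-0.4],[0.6,-0.3,0,0,0,-0.5],[0.75,-0.45,0,0,0,-0.6],[0.85,-0.6,0,0,0,-0.7],[0.95,-0.7,0,0,0,-0.8],[1,-0.75,0,0,0,-0.9],[1,-0.75,0,0,0,-1]]' -1 30
python3 -c "
from h import *
go(.495,-.1468,.07,1.838)"
```

```text
at [ 0.1516 -0.5547  0.2135] yaw 0.2668 q6 -0.15 -> [ 1.097  -0.7573  0.0337] [ 0.      0.     -0.0001] F [ 0.1 -0.3 -0.4] t 0.8
t: 2.05
position: [0.4577, -0.1609, 0.2139]
tcp_rot: [0.001, 0.605, 0.796, 0.0]
ft_force: [0.9, 0.6, 0.6]
grip_width: 0.007
grip_force: 0.0
at [ 0.4577 -0.1609  0.2139] yaw 1.8425 q6 -0.789 -> [0.0093 0.099  0.3597] [0.0006 0.0005 0.0029] F [0.9 0.6 0.6] t 2.05
```

```bash
python3 -m pendant '[[0.005,0.05,0.1,0,0,0],[0.01,0.099,0.2,0,0,0],[0.01,0.099,0.3,0,0,0],[0.01,0.099,0.36,0,0,0],[0.01,0.099,0.385,0,0,0],[0.01,0.099,0.392,0,0,0],[0.01,0.099,0.4,0,0,0],[0.01,0.099,0.408,0,0,0],[0.01,0.099,0.416,0,0,0],[0.01,0.099,0.416,0,0,0]]'
python3 -c "
from h import *
go(.495,-.1468,.047,1.838)"
```

```text
t: 3.3
position: [0.4947, -0.1488, 0.0486]
tcp_rot: [0.001, 0.607, 0.795, 0.0]
ft_force: [-2.2, 0.8, 5.5]
grip_width: 0.006
grip_force: 2.5
at [ 0.4947 -0.1488  0.0486] yaw 1.8376 q6 -0.727 -> [0.0046 0.002  0.004 ] [ 0.0008  0.0007 -0.0003] F [-2.2  0.8  5.5] t 3.3
```

```bash
python3 -m pendant '[[0.002,0,0.003,0,0,0],[0.004,0.001,0.006,0,0,0],[0.004,0.001,0.009,0,0,0],[0.004,0.001,0.012,0,0,0],[0.004,0.001,0.012,0,0,0],[0.004,0.001,0.012,0,0,0],[0.004,0.001,0.012,0,0,0],[0.004,0.001,0.012,0,0,0],[0.004,0.001,0.012,0,0,0],[0.004,0.001,0.012,0,0,0]]'
```

```text
t: 4.55
position: [0.4948, -0.1488, 0.048]
tcp_rot: [0.001, 0.606, 0.795, -0.001]
ft_force: [-13.2, 1.1, 31.8]
grip_width: 0.008
grip_force: 16.1
```

```bash
python3 -m pendant '[[0,0,-0.1,0,0,0],[0,0,-0.2,0,0,-0.05],[0.08,0.03,-0.305,0,0,-0.15],[0.2,0.08,-0.305,0,0,-0.27],[0.33,0.13,-0.305,0,0,-0.39],[0.46,0.18,-0.305,0,0,-0.51],[0.57,0.22,-0.305,0,0,-0.63],[0.66,0.25,-0.305,0,0,-0.75],[0.704,0.268,-0.305,0,0,-0.842],[0.704,0.268,-0.305,0,0,-0.842]]'
python3 -c "
from h import *
s=eyes.capture('side')[0]; cv2.imwrite('pics/s1.png',s)
go(.524,.1512,.074,3.16)"; python3 m2.py >/dev/null
python3 - <<'E'
from h import *
K,k1,o,M=cal("top")
p,d=eyes.capture("top")
for P in[(.495,-.147,.04),(.49,-.14,.04),(.50,-.155,.04),(.47,-.19,.04)]:
    u,v=np.round(proj("top",P)).astype(int); print((o+M@(np.r_[slopes("top",(u,v)),1]*np.median(d[v-1:v+2,u-1:u+2]))).round(4))
E
```

```text
t: 5.8
position: [0.5237, 0.1543, 0.1649]
tcp_rot: [0.001, -0.01, 1.0, 0.0]
ft_force: [-0.1, -0.3, 0.3]
grip_width: 0.003
grip_force: 0.0
at [0.5236 0.1533 0.1647] yaw -3.1243 q6 -1.462 -> [-0.0006 -0.0052  0.2269] [-0.0002  0.0009 -0.0007] F [-0.4  0.3 -0.1] t 5.85
[ 0.4961 -0.1478  0.0396]
[ 0.4891 -0.1404  0.0409]
[ 0.5006 -0.1548  0.0399]
[ 0.4699 -0.1892  0.0415]
```

```bash
python3 -m pendant '[[0,-0.005,0,0,0,0],[0,-0.005,0,0,0,0],[0,-0.005,0.04,0,0,0],[0,-0.005,0.08,0,0,0],[0,-0.005,0.12,0,0,0],[0,-0.005,0.16,0,0,0],[0,-0.005,0.19,0,0,0],[0,-0.005,0.215,0,0,0],[0,-0.005,0.227,0,0,0],[0,-0.005,0.227,0,0,0]]' 0 40
python3 -c "
from h import *
go(.524,.1512,.074,3.16)"
```

```text
t: 7.45
position: [0.5232, 0.1511, 0.0733]
tcp_rot: [-0.0, -0.009, 1.0, 0.0]
ft_force: [-0.3, -0.5, 0.3]
grip_width: 0.502
grip_force: 0.0
at [0.5232 0.1511 0.0733] yaw -3.123 q6 -1.467 -> [-0.002   0.0001 -0.0018] [ 0.     -0.0002  0.0001] F [-0.3 -0.5  0.3] t 7.45
```

```bash
python3 -m pendant '[[-0.002,0,0,0,0,0],[-0.002,0,0,0,0,0],[-0.002,0,0,0,0,0],[-0.002,0,0,0,0,0],[-0.002,0,0,0,0,0],[-0.002,0,-0.03,0,0,0],[-0.002,0,-0.07,0,0,0],[-0.002,0,-0.12,0,0,0],[-0.002,0,-0.2,0,0,0],[-0.002,0,-0.2,0,0,0]]' -1 45
python3 - <<'E'
from h import *
s=eyes.capture('side')[0]; 
c=lambda im,x,y,w,h,f: cv2.resize(im[y:y+h,x:x+w],None,fx=f,fy=f,interpolation=cv2.INTER_CUBIC)
cv2.imwrite('pics/s2.png',cv2.convertScaleAbs(c(s,180,70,130,130,4),alpha=1.4))
go(.4922,-.212,.20,2.65)
E
```

```text
t: 8.7
position: [0.5269, 0.1515, 0.1574]
tcp_rot: [0.004, -0.009, 1.0, 0.0]
ft_force: [-0.4, 0.0, -1.6]
grip_width: 0.151
grip_force: 44.8
at [0.5253 0.1513 0.1553] yaw -3.1229 q6 -1.467 -> [ 0.0993 -0.9065 -0.1126] [0.0009 0.0025 0.3248] F [ 0.6 -0.6 -1.3] t 8.75
```

View pics/s2.png

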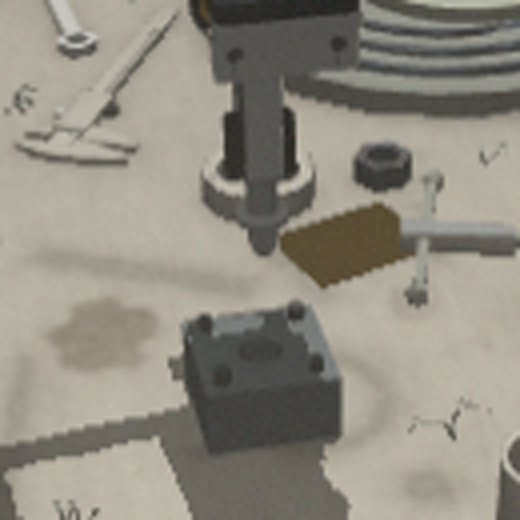

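The key is held upright in the fingers, tip at (262,252) in the crop, above the empty holder hole at (258,350). Next I carry it over to the knob.

```bash
python3 -m pendant '[[0.005,-0.05,-0.03,0,0,0.02],[0.015,-0.15,-0.03,0,0,0.06],[0.03,-0.28,-0.03,0,0,0.1],[0.045,-0.41,-0.03,0,0,0.14],[0.06,-0.54,-0.03,0,0,0.19],[0.075,-0.67,-0.03,0,0,0.24],[0.09,-0.79,-0.03,0,0,0.29],[0.1,-0.87,-0.03,0,0,0.325],[0.1,-0.9065,-0.03,0,0,0.325],[0.1,-0.9065,-0.03,0,0,0.325]]'
python3 - <<'E'
from h import *
s=eyes.capture('side')[0]; t=eyes.capture('top')[0]
c=lambda im,x,y,w,h,f: cv2.convertScaleAbs(cv2.resize(im[y:y+h,x:x+w],None,fx=f,fy=f,interpolation=cv2.INTER_CUBIC),alpha=1.4)
cv2.imwrite('pics/s3.png',c(s,210,170,120,120,5))
go(.4922,-.212,.1033,2.65)
p=np.array(bot.state()["position"])
print("tip expected px", proj("side",p-[0,0,.0553]),"socket px",proj("side",(.4922,-.212,.07)))
E
```

```text
t: 10.0
position: [0.4901, -0.2127, 0.165]
tcp_rot: [-0.001, 0.244, 0.97, 0.0]
ft_force: [-0.7, -0.1, -2.7]
grip_width: 0.15
grip_force: 44.9
at [ 0.4905 -0.2111  0.1651] yaw 2.6505 q6 -1.649 -> [-0.005   0.      0.1544] [ 0.0004 -0.0008  0.0003] F [ 0.5 -0.  -1. ] t 10.1
tip expected px [263.79234146 253.13409767] socket px [264.91888964 270.56570418]
```

View pics/s3.png

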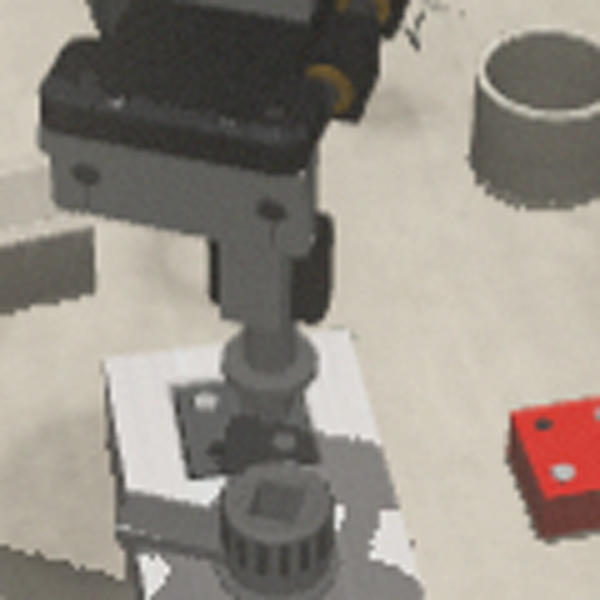

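The key axis is at crop x≈270 and the socket mouth at (276,503), which matches the predicted 2 mm shift. I'll insert slowly.

```bash
python3 -m pendant '[[-0.005,0,0.03,0,0,0],[-0.005,0,0.06,0,0,0],[-0.005,0,0.08,0,0,0],[-0.005,0,0.09,0,0,0],[-0.005,0,0.1,0,0,0],[-0.005,0,0.107,0,0,0],[-0.005,0,0.113,0,0,0],[-0.005,0,0.118,0,0,0],[-0.005,0,0.122,0,0,0],[-0.005,0,0.122,0,0,0]]'
python3 -c "
from h import *
go(.4922,-.212,.1033,2.65); print(bot.state()['torque'])"
```

```text
t: 11.35
position: [0.4926, -0.2129, 0.1166]
tcp_rot: [0.0, 0.243, 0.97, 0.0]
ft_force: [0.4, 0.6, -1.6]
grip_width: 0.15
grip_force: 44.9
at [ 0.4926 -0.2129  0.1166] yaw 2.6497 q6 -1.649 -> [0.002  0.0014 0.0332] [ 0.0003  0.     -0.0002] F [ 0.4  0.6 -1.6] t 11.35
[ 0.18284543 -0.26203244 -0.0140324 ]
```

Tip is 8 mm in with no contact force yet, so I continue.

```bash
python3 -m pendant '[[0.001,0.001,0.004,0,0,0],[0.001,0.001,0.008,0,0,0],[0.001,0.001,0.012,0,0,0],[0.001,0.001,0.016,0,0,0],[0.001,0.001,0.02,0,0,0],[0.001,0.001,0.024,0,0,0],[0.001,0.001,0.028,0,0,0],[0.001,0.001,0.032,0,0,0],[0.001,0.001,0.034,0,0,0],[0.001,0.001,0.034,0,0,0]]'
python3 -c "
from h import *
go(.4922,-.212,.1033,2.65); print(bot.state()['torque'])"
```

```text
t: 12.6
position: [0.4924, -0.2126, 0.1037]
tcp_rot: [0.0, 0.243, 0.97, -0.0]
ft_force: [-1.8, 0.8, 4.0]
grip_width: 0.148
grip_force: 44.9
at [ 0.4924 -0.2126  0.1037] yaw 2.6497 q6 -1.648 -> [0.0012 0.0009 0.0009] [-0.      0.0001 -0.0002] F [-1.8  0.8  4. ] t 12.6
[0.20281149 0.26110636 0.00390439]
```

```bash
python3 -m pendant '[[0,0,0.003,0,0,0.05],[0,0,0.003,0,0,0.12],[0,0,0.003,0,0,0.19],[0,0,0.003,0,0,0.26],[0,0,0.003,0,0,0.33],[0,0,0.003,0,0,0.4],[0,0,0.003,0,0,0.47],[0,0,0.003,0,0,0.54],[0,0,0.003,0,0,0.6],[0,0,0.003,0,0,0.65]]'
python3 -c "
from h import *
go(.4922,-.212,.1033,1.533); print(bot.state()['torque'])"
```

```text
t: 13.85
position: [0.4933, -0.2119, 0.1036]
tcp_rot: [0.0, 0.687, 0.727, 0.001]
ft_force: [-1.6, 3.7, 9.6]
grip_width: 0.144
grip_force: 45.0
at [ 0.4933 -0.2119  0.1036] yaw 1.6264 q6 -0.624 -> [ 0.     -0.0028  0.0007] [ 0.0012 -0.0005  0.0595] F [-1.6  3.7  9.6] t 13.85
[0.75806899 0.3932695  0.06932838]
```

```bash
python3 -m pendant '[[0,-0.001,0,0,0,0.02],[0,-0.002,0,0,0,0.04],[0,-0.002,0,0,0,0.06],[0,-0.002,0,0,0,0.08],[0,-0.002,0,0,0,0.1],[0,-0.002,0,0,0,0.12],[0,-0.002,0,0,0,0.13],[0,-0.002,0,0,0,0.14],[0,-0.002,0,0,0,0.14],[0,-0.002,0,0,0,0.14]]'
python3 - <<'E'
from h import *
go(.4922,-.212,.1033,1.533); print(bot.state()['torque'])
s=eyes.capture('side')[0]
c=lambda im,x,y,w,h,f: cv2.convertScaleAbs(cv2.resize(im[y:y+h,x:x+w],None,fx=f,fy=f,interpolation=cv2.INTER_CUBIC),alpha=1.4)
cv2.imwrite('pics/s4.png',c(s,210,200,120,120,5))
E
```

```text
t: 15.1
position: [0.4933, -0.212, 0.1036]
tcp_rot: [0.001, 0.762, 0.648, 0.002]
ft_force: [-0.1, 4.6, 7.4]
grip_width: 0.146
grip_force: 45.0
at [ 0.4933 -0.212   0.1036] yaw 1.4089 q6 -0.408 -> [-0.0005 -0.0027  0.0008] [ 0.0023 -0.0007 -0.079 ] F [-0.1  4.6  7.4] t 15.1
[ 0.85575925 -0.08508394  0.08911913]
```

View pics/s4.png

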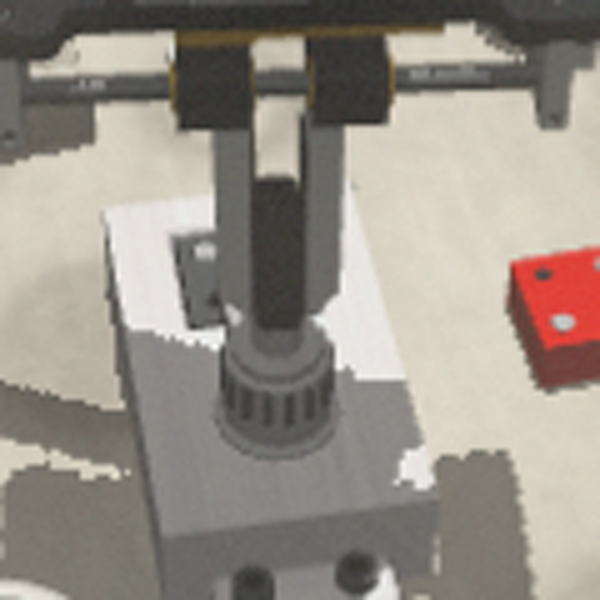

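The key is fully seated (collar on the knob top at about (278,350)), with the dog hidden behind. Torque hasn't risen yet, so I turn further until it does.

```bash
python3 -m pendant '[[0,-0.001,0,0,0,0.02],[0,-0.002,0,0,0,0.03],[0,-0.002,0,0,0,0.04],[0,-0.002,0,0,0,0.05],[0,-0.002,0,0,0,0.06],[0,-0.002,0,0,0,0.06],[0,-0.002,0,0,0,0.06],[0,-0.002,0,0,0,0.06],[0,-0.002,0,0,0,0.06],[0,-0.002,0,0,0,0.06]]'
python3 - <<'E'
from h import *
go(.4922,-.212,.1033,1.533); print(bot.state()['torque'])
K,k1,o,M=cal("top"); acc=[]
for i in range(4):
    d=eyes.capture("top")[1]; v,u=np.mgrid[0:384,0:512]; m=d>0
    s=cv2.undistortPoints(np.c_[u[m],v[m]].astype(float)[:,None],K,np.array([k1,0,0,0,0.]))[:,0]
    acc.append(o+(np.c_[s,np.ones(len(s))]*d[m][:,None])@M.T)
P=np.vstack(acc); k=np.array([.4922,-.212]); rr=np.hypot(*(P[:,:2]-k).T)
Q=P[(rr>.026)&(rr<.06)&(P[:,2]>.0465)&(P[:,2]<.056)]
a=np.arctan2(Q[:,1]-k[1],Q[:,0]-k[0]); print(len(Q),np.median(a),np.percentile(a,[5,95]))
E
```

```text
t: 16.4
position: [0.4932, -0.2119, 0.1037]
tcp_rot: [0.001, 0.791, 0.611, 0.002]
ft_force: [1.5, 3.2, 6.5]
grip_width: 0.148
grip_force: 45.0
at [ 0.4932 -0.2119  0.1037] yaw 1.3151 q6 -0.315 -> [-0.0009 -0.0023  0.0009] [ 0.0032 -0.0007 -0.1387] F [1.5 3.2 6.5] t 16.4
[ 0.82780027 -0.3351197   0.28815628]
258 1.4888121613610832 [1.32012134 1.67943554]
```

Torque rose to 0.29 N m and the dog lies at 1.49 rad, against 1.53 for the nest's y axis, so it is at the stop. I'll back off slightly and lift straight out.

```bash
python3 -m pendant '[[0,-0.001,-0.003,0,0,-0.03],[0,-0.002,-0.003,0,0,-0.055],[0,-0.002,-0.01,0,0,-0.055],[0,-0.002,-0.02,0,0,-0.055],[0,-0.002,-0.035,0,0,-0.055],[0,-0.002,-0.055,0,0,-0.055],[0,-0.002,-0.08,0,0,-0.055],[0,-0.002,-0.11,0,0,-0.055],[0,-0.002,-0.14,0,0,-0.055],[0,-0.002,-0.16,0,0,-0.055]]'
python3 - <<'E'
from h import *
go(.524,.1512,.165,2.8); print(bot.state()['torque'])
s=eyes.capture('side')[0]
c=lambda im,x,y,w,h,f: cv2.convertScaleAbs(cv2.resize(im[y:y+h,x:x+w],None,fx=f,fy=f,interpolation=cv2.INTER_CUBIC),alpha=1.4)
cv2.imwrite('pics/s5.png',c(s,210,180,120,120,5))
p=np.array(bot.state()["position"]); print("tip expected crop", (proj("side",p-[0,0,.0553])-[210,180])*5, (proj("side",p-[0,0,.0333])-[210,180])*5)
E
```

```text
t: 17.85
position: [0.4904, -0.2125, 0.1671]
tcp_rot: [0.001, 0.765, 0.645, 0.0]
ft_force: [0.3, -0.1, -1.5]
grip_width: 0.146
grip_force: 45.0
at [ 0.4904 -0.2125  0.1671] yaw 1.4008 q6 -0.401 -> [ 0.9104 -0.0709  0.0046] [ 4.000e-04  9.000e-04 -8.907e-01] F [ 0.3 -0.1 -1.5] t 17.85
[-0.07040462 -0.09958091  0.01127176]
tip expected crop [271.38528656 362.77265645] [271.47970762 312.41743964]
```

View pics/s5.png

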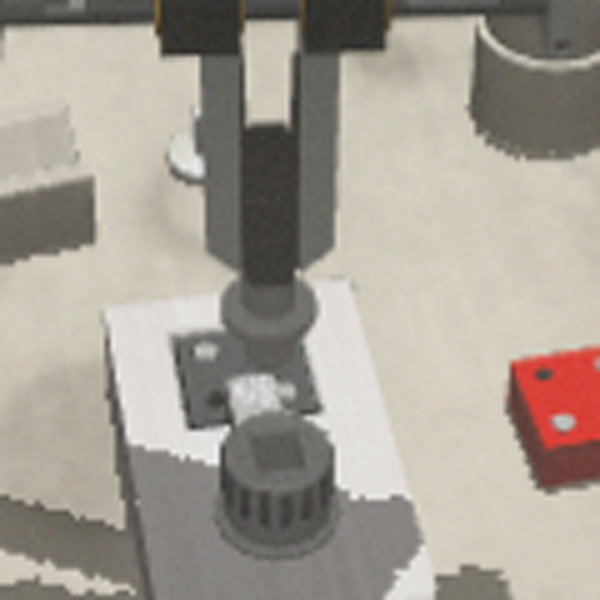

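The dog end at (255,395) now lies over the insert, and the key hangs straight in the fingers with its collar at (269,310), as predicted. Back to the holder.

```bash
python3 -m pendant '[[0.06,0,0,0,0,-0.08],[0.16,-0.01,0,0,0,-0.19],[0.28,-0.02,0,0,0,-0.3],[0.41,-0.03,0,0,0,-0.41],[0.54,-0.04,0,0,0,-0.52],[0.67,-0.05,0,0,0,-0.63],[0.78,-0.06,0,0,0,-0.74],[0.87,-0.07,0,0,0,-0.83],[0.911,-0.071,0,0,0,-0.89],[0.911,-0.071,0,0,0,-0.89]]'
python3 - <<'E'
from h import *
s=eyes.capture('side')[0]
c=lambda im,x,y,w,h,f: cv2.convertScaleAbs(cv2.resize(im[y:y+h,x:x+w],None,fx=f,fy=f,interpolation=cv2.INTER_CUBIC),alpha=1.4)
cv2.imwrite('pics/s6.png',c(s,185,70,120,120,5))
go(.5242,.1513,.0733,2.8)
p=np.array(bot.state()["position"]); f=lambda P:((proj("side",P)-[185,70])*5).round(0)
print("tip",f(p-[0,0,.0553]),"collar",f(p-[0,0,.0333]),"hole",f([.5242,.1513,.04]))
E
```

```text
t: 19.15
position: [0.5234, 0.1527, 0.1657]
tcp_rot: [-0.0, 0.17, 0.985, -0.0]
ft_force: [0.1, -0.7, -1.4]
grip_width: 0.147
grip_force: 45.0
at [0.5234 0.1518 0.1657] yaw 2.7985 q6 -1.104 -> [-0.0024 -0.0004  0.2309] [-0.0004 -0.0002 -0.001 ] F [ 1.   0.1 -0.5] t 19.2
tip [293. 303.] collar [292. 258.] hole [299. 439.]
```

View pics/s6.png

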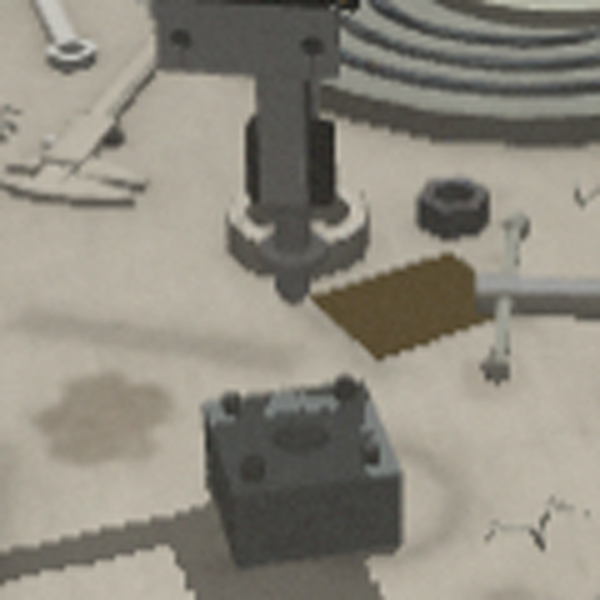

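The tip at (291,302) and hole at (300,434) match the predictions, so I lower it.

```bash
python3 -m pendant '[[-0.002,0,0.04,0,0,0],[-0.002,0,0.09,0,0,0],[-0.002,0,0.13,0,0,0],[-0.002,0,0.155,0,0,0],[-0.002,0,0.17,0,0,0],[-0.002,0,0.182,0,0,0],[-0.002,0,0.194,0,0,0],[-0.002,0,0.206,0,0,0],[-0.002,0,0.216,0,0,0],[-0.002,0,0.216,0,0,0]]'
python3 -c "
from h import *
go(.5242,.1513,.0733,2.8); print(bot.state()['torque'])"
```

```text
t: 20.45
position: [0.5241, 0.1514, 0.0791]
tcp_rot: [-0.0, 0.17, 0.985, -0.0]
ft_force: [-0.5, -0.4, -2.0]
grip_width: 0.145
grip_force: 45.0
at [0.5241 0.1514 0.0791] yaw 2.7989 q6 -1.106 -> [-0.0004 -0.0002  0.0144] [-0.0002 -0.0004 -0.0007] F [-0.5 -0.4 -2. ] t 20.45
[-0.00334748 -0.11333003  0.01683814]
```

```bash
python3 -m pendant '[[0,0,0.004,0,0,0],[0,0,0.008,0,0,0],[0,0,0.011,0,0,0],[0,0,0.013,0,0,0],[0,0,0.015,0,0,0],[0,0,0.016,0,0,0],[0,0,0.016,0,0,0],[0,0,0.016,0,0,0],[0,0,0.016,0,0,0],[0,0,0.016,0,0,0]]'
python3 -c "
from h import *
go(.5242,.1513,.0733,2.8); print(bot.state()['torque'])"
```

```text
t: 21.7
position: [0.5245, 0.1515, 0.0737]
tcp_rot: [0.0, 0.17, 0.985, -0.0]
ft_force: [-2.6, -1.4, 5.3]
grip_width: 0.146
grip_force: 45.0
at [0.5245 0.1515 0.0737] yaw 2.799 q6 -1.106 -> [ 0.0005 -0.0006  0.0009] [-0.      0.0001 -0.0006] F [-2.6 -1.4  5.3] t 21.7
[-0.05250467  0.44889075 -0.03178945]
```

Seated with a 5 N reaction. I'll release with a moderate opening, then rise straight up.

```bash
python3 -m pendant '[[0,0,0,0,0,0],[0,0,0,0,0,0],[0,0,0,0,0,0],[0,0,0,0,0,0],[0,0,0,0,0,0],[0,0,-0.03,0,0,0],[0,0,-0.08,0,0,0],[0,0,-0.15,0,0,0],[0,0,-0.25,0,0,0],[0,0,-0.3,0,0,0]]' 0
python3 -m pendant '[[-0.1,0,-0.05,0,0,0],[-0.2,0,-0.05,0,0,0],[-0.2,0,-0.05,0,0,0],[-0.2,0,-0.05,0,0,0],[-0.2,0,-0.05,0,0,0],[-0.2,0,-0.05,0,0,0],[-0.2,0,-0.05,0,0,0],[-0.2,0,-0.05,0,0,0],[-0.2,0,-0.05,0,0,0],[-0.2,0,-0.05,0,0,0]]'
sed -n '/# depth clouds/,$p' m.py > m3.py; sed -i '1i from h import *' m3.py; python3 m3.py
python3 - <<'E'
from h import *
s=eyes.capture('side')[0]
cv2.imwrite('pics/s7.png',cv2.convertScaleAbs(cv2.resize(s[100:320,170:360],None,fx=2.7,fy=2.7,interpolation=cv2.INTER_CUBIC),alpha=1.4))
print(bot.state()["position"],bot.state()["t"])
E
```

```text
t: 22.95
position: [0.5259, 0.1517, 0.1968]
tcp_rot: [0.002, 0.17, 0.985, 0.001]
ft_force: [1.0, -0.8, -0.4]
grip_width: 0.504
grip_force: 0.0
t: 24.2
position: [0.5997, 0.1246, 0.213]
tcp_rot: [-0.0, 0.171, 0.985, 0.0]
ft_force: [0.2, -0.2, -0.1]
grip_width: 0.495
grip_force: 0.0
top handle 613 mean [0.5213 0.1502 0.0961] rect [524.7 152.2] [15.7 35.4] 69.2 zmed 0.1014
top handletop 405 mean [0.5217 0.1517 0.1026] rect [524.4 152.4] [15.4 34.5] 70.7 zmed 0.1029
top holdertop 2793 mean [0.5193 0.1439 0.0407] rect [524.4 149.2] [76.4 71. ] 3.0 zmed 0.0407
top knobtop 710 mean [ 0.4925 -0.2116  0.0699] rect [ 492.3 -212.1] [36.8 36.3] 88.8 zmed 0.07
top insert 354 mean [ 0.4948 -0.1673  0.0508] rect [ 496.8 -144.9] [67.5 70.6] 10.0 zmed 0.0511
side handle 1088 mean [0.523  0.1474 0.0913] rect [523.7 151.5] [20.8 36.4] 71.6 zmed 0.092
side handletop 446 mean [0.5235 0.1488 0.1025] rect [524.6 151.9] [20.5 35.6] 68.1 zmed 0.1034
side holdertop 2412 mean [0.5226 0.1423 0.0416] rect [524.1 151.8] [76.2 83.9] 1.2 zmed 0.0421
side knobtop 1192 mean [ 0.492  -0.2134  0.0701] rect [ 492.2 -212. ] [37.1 38.2] 32.2 zmed 0.0705
side insert 356 mean [ 0.4933 -0.1671  0.0517] rect [ 490.8 -154.9] [45.2 81.3] 50.2 zmed 0.0519
[0.5997449  0.12456842 0.21304476] 24.65
```

View pics/s7.png

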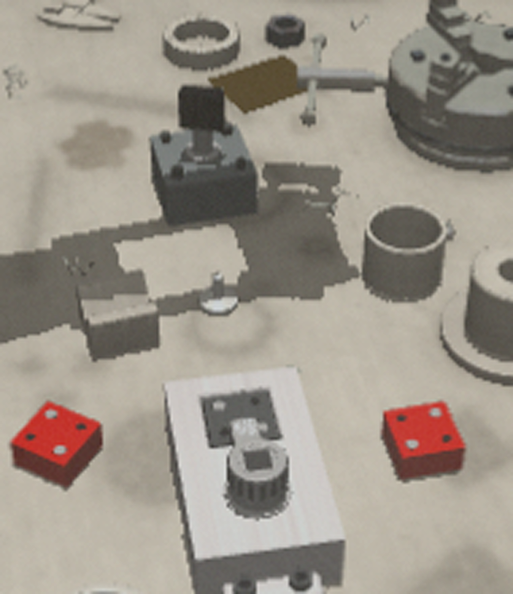

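The key stands upright in the holder at (205,130), with its handle top at the same height as at the start (0.103 m). The dog lies over the flush insert at (245,430), and the bystanders look unmoved.

```bash
python3 -c "
from rig import order
print(order.sign_off())"
```

```text
the job is handed in; nothing more can be done
None
```

I pressed the insert flush, turned the knob to its stop with the key so the dog lies over the insert, and stood the key back home in its holder. The job was handed in at about 25 s; the hand-in returned no verdict.

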